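# Cure the varnish on the small printing block in the drawer lamp

## Task

Cure the fresh varnish on the smaller of the two wooden printing blocks lying round the dropper bottle: plug the battery pack fully home into the socket on top of the curing unit, lay the small block flat and carved face up in the unit's open drawer and push the drawer fully shut. Then press the large start button all the way down and let it go, without pressing the small stop button and leaving everything else standing where it is.

Things in the scene. Friction and masses are not known exactly. Their poses are not given: they have to be found in the camera images.
- unit: white curing unit, fixed, 140 mm deep (x) by 225 mm wide (y). Origin: centre of its underside; x to its rear, z up; the drawer opens to -x. From the front, the left part (y -22 to 112 mm) is the lamp housing over the drawer, 68 mm high; the right part (y -112 to -22 mm) is the control column, 80 mm high, with the socket at the rear of its top and two buttons at the front
- socket (a point): centre of the mouth of the battery socket in the black rim on the column, 83 mm above the table (axes as the unit's). The hole is 40 mm (x) by 30 mm (y), 26 mm deep, with a key slot 10 mm wide that runs 4.5 mm further out in the middle of its +x (rear) end; the rim measures 56 x 44 mm
- drawer (a joint): how far the drawer is open, m: 0 = fully shut, 0.095 = fully open
- drawer_floor (a point): centre of the drawer's inner floor, moves with the drawer (axes as the unit's). Inside 88 mm (x) by 110 mm (y); the floor is 12 mm above the table, side and rear walls stand 18 mm above the floor, the front panel 48 mm
- drawer_front (a point): middle of the outer face of the drawer's front panel (it faces -x), 40 mm above the table; the panel is 131 mm wide and reaches from 8 to 60 mm above the table, a finger lip 70 mm wide along its top edge stands out 7 mm more
- start_button (a joint): travel of the large start button, m: 0 = up, 0.006 = fully down; its spring takes about 5 N when fully down
- start_button_top (a point): centre of the top of the start button's black cap, 28 mm across, 22 mm above the column's top, in a round steel housing 44 mm across and 12 mm high
- stop_button (a joint): travel of the small stop button, m: 0 = up; not to be pressed
- stop_button_top (a point): centre of the top of the stop button's black cap, 16 mm across, 47 mm to the right of the start button, 21 mm above the column's top
- pack: battery pack standing on its plug foot, 78 mm high. Origin: centre of its underside, z up. Black tapered foot 38 (x) by 28 (y) mm, 22 mm high, with a key rib 8 mm wide standing out 4 mm in the middle of its +x end; above it the grey grip body 46 (x) by 36 (y) mm, 56 mm high, whose shoulder rests on the socket's rim when home. Fits only with its +x along the unit's +x
- block_small: smaller wooden printing block, lying carved face up: 40 mm (x) by 60 mm (y), 20 mm high. Origin: centre of its underside
- block_large: larger wooden printing block, 52 mm (x) by 68 mm (y), 24 mm high; stays where it is. Origin: centre of its underside
- ink_tin: round tin of ink, 54 mm across, 32 mm high; stays where it is. Origin: centre of its underside
- dropper_bottle: dropper bottle, 33 mm across, 102 mm high; stays where it is. Origin: centre of its underside
- paper_roll: upright roll of kitchen paper close beside the control column, 93 mm across, 234 mm high; stays where it is. Origin: centre of its underside

How it is judged:
On the way, in this order (a step that is already met when the one before it is completed fails the run):
1. the pack is fully plugged in, and the small block lies flat in the fully shut drawer (horizontal distance between pack and socket below 0.004 m and z of pack in the frame of socket below -0.0195 m and angle between pack's own z axis and vertical below 0.07 rad and value of joint drawer below 0.004 m and x of block_small in the frame of drawer_floor between -0.04 and 0.04 m and y of block_small in the frame of drawer_floor between -0.05 and 0.05 m and z of block_small in the frame of drawer_floor between -0.005 and 0.005 m and angle between block_small's own z axis and vertical below 0.12 rad), for 0.1 s.
2. the start button is pressed fully down with the unit so loaded (all of step 1 and value of joint start_button above 0.0052 m), for 0.05 s.
At the end, for the whole second after the job is handed in: the pack's foot is in the socket to within 2.5 mm of fully home, within 4 mm of its centre, upright to 0.07 rad; the drawer is within 4 mm of shut; the small block lies flat (0.12 rad), face up, on the drawer floor; the start button has come up again (under 1 mm); pack and block are at rest (all of step 1 and value of joint start_button below 0.001 m and linear speed of each of pack, block_small below 0.01 m/s); the robot touches nothing.
It fails at once if the small stop button is pressed (value of joint stop_button above 0.003 m).
It fails at once if the large block, ink tin, dropper bottle or paper roll is shifted more than 25 mm or knocked over (distance of any of block_large, ink_tin, dropper_bottle, paper_roll from where it was at the start of the episode above 0.025 m or angle between any of block_large, ink_tin, dropper_bottle, paper_roll's own z axis and vertical above 0.5 rad).
It also fails if it takes over 69 s, if anything falls off the work surface, if the arm or the gripper's body presses on something with over 40 N, if the wrist force passes 120 N, or if a joint passes its speed limit or range.

## Robot

A 6-joint arm with a two-finger parallel gripper is mounted at the origin on a cart in front of the work surface, level with it; the furniture and walls round the work are solid. World frame = base frame: x ahead of the robot, y to its left, z up, the work surface at z = 0. Lengths are in m, angles in rad, forces in N, time in s.
With the tool pointing down it reaches from about 0.375 to 0.975 m from the base axis. Payload 3.8 kg.
Tool frame: the origin (TCP) lies between the finger pads; the fingertips stand 8 mm ahead of it and the grasp point (between the pads) lies 11 mm behind it (tcp_to_tips is the distance from the TCP to the fingertips, in m); z points along the fingers, y is the line along which they close (so a half turn about z gives the same grasp; the last joint's range is limited). The gripper opens to 85 mm and grips with 20 to 120 N. Pads are 22 mm wide; open, the fingers measure 114 mm over their backs; the gripper's body (76 mm by 85 mm) begins 54 mm behind the grasp point. The pads swing forward as they close: fully open they stand 13 mm farther back than shut.
Start: joints at [-1.34, 0.264, 1.604, -0, 1.274, -0.037], TCP at [0.179, -0.651, 0.239] pointing down, gripper open.
Joint ranges: [-2.63, 2.63], [-0.94, 2.18], [0.31, 2.57], [-1.31, 4.45], [0, 2.66], [-2.55, 2.55]. Speed limits (rad/s): [2.57, 2.57, 3.14, 3.14, 3.14, 3.14].

## Interface

Orientations are given as a rotation vector (axis times angle).
In Python, from workcell import * gives the robot as it stands.
- The arm moves only by the tool move_arm, never from a script. Its argument "series" is one flat list of numbers, 7 for each row, row after row: the finger opening in cm, from 0 to 8.54, then the shift along the tool's x, y, z in cm, then the turn, a rotation vector about the tool's x, y, z in degrees. A call has 1 to 5 rows; each row shifts and turns the commanded pose from where the row before left it, along the tool's axes as they then stand; what a row does not reach is not made up. A row lasts 1/8 s, in which the tool goes at most 62.5 mm and 10.7 degrees, less where a joint would pass 70% of its speed; a pose out of reach is approached as far as the arm can. A call is refused whole if a number of a shift passes 6.25 or a number of a turn 10.7, either way. A call with a gripper value outside its range is refused whole. The fingers move at their own pace and stop on an object; "grip_force" is the grip in N (left out, the last holds). Time passes only in rows, so rows that do not move let the fingers close. It gives the time, the measured TCP pose, the force, the opening and the grip force at its end, in the units of the state.
- read_state(): the state, without advancing time (a new reading comes with each control period).
- read_camera(name): name is "scene" or "top"; returns the picture (480x640x3 uint8, red, green, blue); there is no depth.
- calibration(name): a dict with "camera_matrix" (3x3 intrinsics, pixels), "k1" (the pictures are not rectified: a ray, as slopes to the right and down, at radius r is drawn at 1 + k1 r^2 times it, then the intrinsics apply), "rvec" (rotation vector, rad) and "tvec" (3), from world to camera coordinates, as OpenCV has them. Camera axes: x right, y down, z forward; pixel columns grow to the right and rows downward; lengths in m; the calibration is good to about 2 mm. A picture is of the moment at which its call begins. calibration takes no time and is no camera call.
- finish_job(): hands the job in; it is judged then, once.
The state is a dict: "time": time; "q": joint angles; "joint_vel": joint speeds; "joint_torque": joint torques, N m; "tool_pos": TCP position; "tcp_rot": TCP orientation; "wrist_force": force on the tool from outside, world axes, zero at the start; "torque": the same for the moment, N m; "width": opening from 0.0 (shut) to 1.0 (fully open); "grip_force": force on a finger pad.
Only numpy, scipy, OpenCV 4.12 (cv2) and the standard library are available. Lean on these libraries where they do the work, as an engineer would, in place of code of your own. Each camera call takes 0.05 s, during which the arm holds its last target. There are 200 camera calls.

## Working session

There is one attempt and no reset: what is moved stays moved. The work goes in short steps, Python scripts to look and compute and a tool call to move; the robot and the scene stay as the last step left them, time stands still between calls to the robot, and variables do not carry over. Pictures are saved under pics/ and viewed, at most 10 in all, crops included, and the job is handed in when it is done.

Besides the shell and the picture viewer there is one more tool, called after ">>>" as name(argument=value, ...) on one line, values as JSON. move_arm: Moves the arm, as the interface text tells. Its arguments: {"type":"object","properties":{"series":{"type":"array"},"grip_force":{"type":"number"}},"required":["series"]}

```bash
mkdir -p pics; ls; cat > h.py <<'E'
from workcell import *
import numpy as np, cv2
from scipy.spatial.transform import Rotation as R
def cam(n):
    c=calibration(n); return np.array(c["camera_matrix"]),c["k1"],cv2.Rodrigues(np.array(c["rvec"],float))[0],np.array(c["tvec"],float).ravel()
def ray(n,p):
    K,k,Rm,t=cam(n); u=cv2.undistortPoints(np.array([[p]],float),K,np.array([k,0,0,0,0.]))[0,0]
    return -Rm.T@t, Rm.T@np.array([u[0],u[1],1])
def onz(n,p,z):
    o,d=ray(n,p); return o+d*(z-o[2])/d[2]
def tri(p1,p2,n1="scene",n2="top"):
    o1,d1=ray(n1,p1);o2,d2=ray(n2,p2)
    s=np.linalg.lstsq(np.c_[d1,-d2],o2-o1,rcond=None)[0]
    a=o1+s[0]*d1;b=o2+s[1]*d2
    return (a+b)/2,np.linalg.norm(a-b)
def proj(n,X):
    K,k,Rm,t=cam(n); return cv2.projectPoints(np.atleast_2d(np.array(X,float)),cv2.Rodrigues(Rm)[0],t,K,np.array([k,0,0,0,0.]))[0][:,0]
def snap(n,f):
    im=read_camera(n); cv2.imwrite(f"pics/{f}.png",im[:,:,::-1]); return im
def load(f): return cv2.imread(f"pics/{f}.png")
E
python3 - <<'E'
from h import *
snap("scene","s0");snap("top","t0")
for n in("scene","top"):
    K,k,Rm,t=cam(n);print(n,K.round(1).tolist(),k,(-Rm.T@t).round(3),Rm[2].round(3))
print(read_state())
E
```

```text
pics
scene [[609.4, 0.0, 322.0], [0.0, 609.4, 244.3], [0.0, 0.0, 1.0]] -0.1885570033355731 [-0.433  0.541  0.593] [ 0.822 -0.379 -0.426]
top [[520.1, 0.0, 329.5], [0.0, 520.1, 238.0], [0.0, 0.0, 1.0]] -0.11208961336999299 [0.466 0.056 1.192] [ 0.093 -0.008 -0.996]
{'time': 0.1, 'q': array([-1.33990769e+00,  2.64712069e-01,  1.60527548e+00,  1.42364096e-05,
        1.27370415e+00, -3.69184495e-02]), 'joint_vel': array([ 0.00130482, -0.0008447 , -0.00283349, -0.00156698,  0.00073716,
        0.00084591]), 'joint_torque': array([-9.34658175e-06, -5.16708255e+01, -3.68590450e+01, -1.45457493e-04,
        6.31988427e-03, -1.52921712e-05]), 'tool_pos': array([ 0.17845538, -0.65029463,  0.23804288]), 'tcp_rot': array([-3.11139916e+00, -4.19128795e-01,  2.97801731e-04]), 'wrist_force': array([ 0.13071958, -0.66901713, -0.5356598 ]), 'torque': array([ 0.00642927, -0.01747294, -0.03597752]), 'grip_force': 0.0, 'width': 0.9982424489852564}
```

View pics/s0.png

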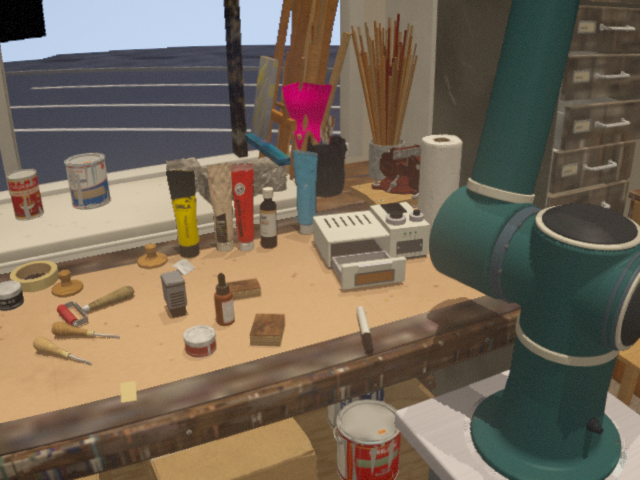

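View pics/t0.png

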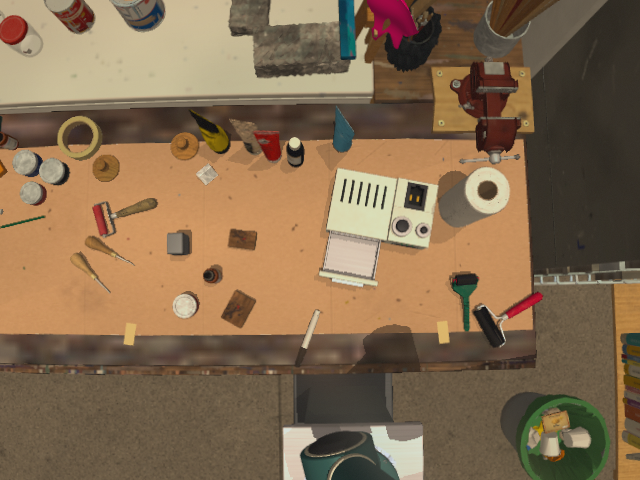

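Scene: pack (172,290), dropper (225,300), blocks (240,288) and (267,330), unit (370,250). Top: pack (178,243), blocks (243,239) and (239,308), unit (380,210), socket (415,195), start button (402,227), drawer (350,258). Zooming in for edges.

```bash
python3 - <<'E'
from h import *
t=load("t0");s=load("s0")
def crop(im,x0,y0,w,h,k): return cv2.resize(im[y0:y0+h,x0:x0+w],None,fx=k,fy=k,interpolation=cv2.INTER_CUBIC)
def grid(c,x0,y0,k):
    for i in range(0,c.shape[1]//k,10): cv2.line(c,(i*k,0),(i*k,6),(0,0,255),1); cv2.putText(c,str(x0+i),(i*k,16),0,.35,(0,0,255),1)
    for i in range(0,c.shape[0]//k,10): cv2.line(c,(0,i*k),(6,i*k),(0,0,255),1); cv2.putText(c,str(y0+i),(8,i*k+4),0,.35,(0,0,255),1)
    return c
cv2.imwrite("pics/c1.png",grid(crop(t,318,160,125,132,4),318,160,4)[:,:])
a=grid(crop(t,160,225,105,105,5),160,225,5)
cv2.imwrite("pics/c2.png",a)
cv2.imwrite("pics/c3.png",grid(crop(s,305,195,130,100,6),305,195,6))
E
```

```text
(no output)
```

View pics/c1.png

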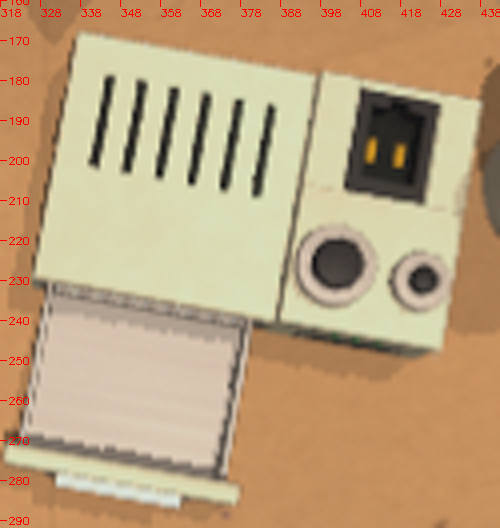

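View pics/c2.png

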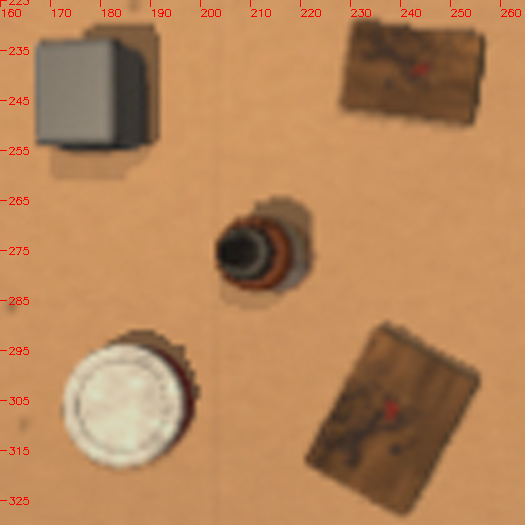

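View pics/c3.png

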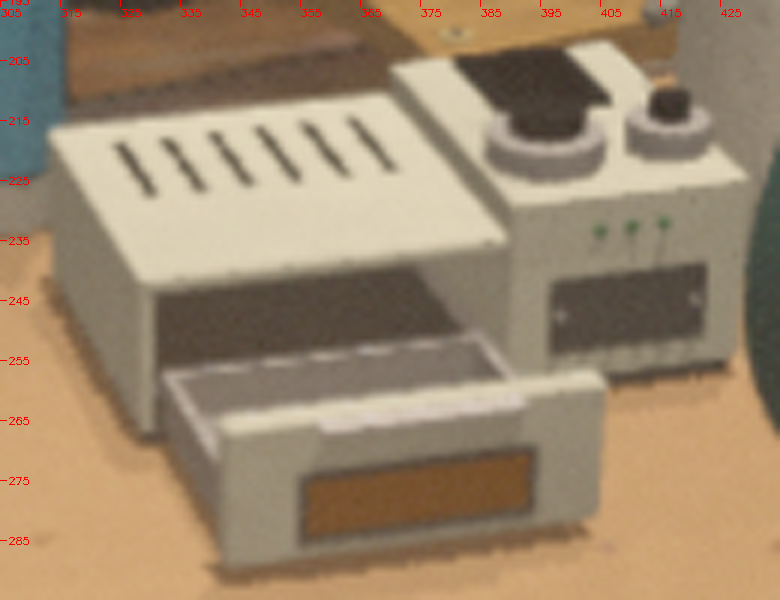

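Top crops show: unit corners (338,168.5), (327,230.5), (438,184.5); rim (408–427,182–210); start cap (402,226), stop cap (424,230); drawer interior (330–378,236–275); small block at (243,239), large at (237,307); pack top (175,243). Now measuring by masks.

```bash
cat >> h.py <<'E'
def blob(m,roi):
    x0,y0,x1,y1=roi; z=np.zeros_like(m); z[y0:y1,x0:x1]=m[y0:y1,x0:x1]
    cs,_=cv2.findContours(z,cv2.RETR_EXTERNAL,cv2.CHAIN_APPROX_NONE); return max(cs,key=cv2.contourArea)[:,0].astype(float)
def wrect(n,c,z):
    P=np.array([onz(n,p,z)[:2] for p in c]); r=cv2.minAreaRect((P*1000).astype(np.float32)); return np.round(r[0],1),np.round(r[1],1),round(r[2],1)
def up(im,k=4): return cv2.resize(im,None,fx=k,fy=k,interpolation=cv2.INTER_CUBIC)
def ctr(im,f,roi,k=4):  # subpixel contour: upsample
    m=f(up(im,k).astype(int)).astype(np.uint8)*255
    return (blob(m,[v*k for v in roi])+.5)/k-.5
E
python3 - <<'E'
from h import *
t=load("t0");s=load("s0")
hue=lambda im:cv2.cvtColor(im.astype(np.uint8),cv2.COLOR_BGR2HSV).astype(int)
for q in[(175,243),(183,243),(240,245),(230,300),(200,235),(410,185),(425,205),(400,170),(187,233)]: print(q,t[q[1],q[0]],hue(t)[q[1],q[0]])
dark=lambda im: im.max(2)<95
wood=lambda im:im[:,:,2]<155
c=ctr(t,dark,(398,176,432,214));print("rim",wrect("top",c,.083),cv2.minAreaRect(c.astype(np.float32)))
for nm,roi,z in(("small",(224,222,262,255),.02),("large",(218,286,260,332),.024)):
    c=ctr(t,wood,roi);print(nm,wrect("top",c,z))
grey=lambda im:(im.max(2)-im.min(2)<28)&(im.max(2)>90)&(im.max(2)<190)
c=ctr(t,grey,(160,225,196,262));print("pack",wrect("top",c,.078))
for nm,roi,z in(("start",(393,217,411,236),.102),("stop",(417,223,431,237),.101)):
    c=ctr(t,lambda im:im.max(2)<85,roi);print(nm,wrect("top",c,z))
# unit corners triangulated: by hand
for nm,a,b in(("housing front-left",(329.5,242),(327,230.5)),("housing rear-left",(313.2,216),(338,168.5)),("col front-right",(429.3,224),(428,247)),("pack",(0,0),(0,0)),("start cap",(396,212.5),(402,226)),("panel top left",(341.5,266),(319,273.5)),("panel top right",(406,257.3),(377.5,283))):
    if a[0]: p,e=tri(a,b);print(nm,p.round(4),round(e,4))
E
```

```text
(175, 243) [114 128 137] [ 18  43 137]
(183, 243) [51 57 61] [18 42 61]
(240, 245) [ 43  69 103] [ 13 149 103]
(230, 300) [ 48  81 123] [ 13 155 123]
(200, 235) [101 153 210] [ 14 132 210]
(410, 185) [53 56 62] [10 37 62]
(425, 205) [142 173 178] [ 26  52 178]
(400, 170) [ 92 141 192] [ 15 133 192]
(187, 233) [ 61  91 124] [ 14 130 124]
rim (array([ 658.5, -140.6]), array([43.5, 55.8]), 78.4) ((415.35595703125, 196.07821655273438), (20.036211013793945, 25.251407623291016), 9.865806579589844)
small (array([575.9, 243.8]), array([64. , 44.7]), 83.1)
large (array([419.9, 252.3]), array([55.3, 74.9]), 60.5)
pack (array([563.6, 382.5]), array([44.3, 33. ]), 1.8)
start (array([ 592.5, -106.3]), array([26.1, 25. ]), 89.3)
stop (array([ 583.4, -152.2]), array([13.1, 13.7]), 43.7)
housing front-left [0.5882 0.0526 0.0657] 0.0017
housing rear-left [0.7251 0.0268 0.0679] 0.0022
col front-right [ 0.5482 -0.1649  0.0787] 0.0015
start cap [ 0.5918 -0.1068  0.1   ] 0.0006
panel top left [0.4953 0.0716 0.0574] 0.0025
panel top right [ 0.472  -0.0572  0.0573] 0.0013
```

Numbers agree with the text (rim 56x44, housing z≈67, button z≈100 mm). Next: the pack's rib, the paper roll and the drawer floor.

```bash
python3 - <<'E'
from h import *
t=load("t0");s=load("s0")
x0,y0,k=150,262,10
c=cv2.resize(s[y0:y0+60,x0:x0+52],None,fx=k,fy=k,interpolation=cv2.INTER_CUBIC)
c=np.clip(c.astype(float)*1.8,0,255).astype(np.uint8)
for i in range(0,60,10): cv2.putText(c,str(y0+i),(0,i*k+5),0,.4,(0,0,255),1);cv2.putText(c,str(x0+i),(i*k,12),0,.4,(0,0,255),1)
cv2.imwrite("pics/c4.png",c)
hs=cv2.cvtColor(up(t),cv2.COLOR_BGR2HSV)
cc=ctr(t,lambda im:(im.max(2)>165)&(im.max(2)-im.min(2)<60),(462,163,514,220));print("roll",wrect("top",cc,.234),cc.min(0),cc.max(0))
print("floor",onz("top",(351.5,254),.012).round(4))
for nm,q in(("rearL wall top",(330,231.5)),("frontL",(322.5,268)),("frontR",(373.5,278))): print(nm,onz("top",q,.03).round(4))
print("bottle top",onz("top",(207,275),.1).round(3))
# small block corner heights: leftmost / nearest corner in both views
wood=lambda im:im[:,:,2]<155
c2=ctr(t,wood,(224,222,262,255)); b=cv2.boxPoints(cv2.minAreaRect(c2.astype(np.float32)));print("block box top px",b.round(1).tolist())
bw=[onz("top",p,.02) for p in b];print("pred scene",proj("scene",bw).round(1).tolist())
c3=ctr(s,wood,(222,276,263,301)); print("scene block hull",cv2.approxPolyDP(cv2.convexHull(c3.astype(np.float32)),1.2,True)[:,0].round(1).tolist())
E
```

```text
roll (array([ 643.4, -250.9]), array([84.7, 89.4]), 86.9) [464.875 166.625] [508.625 213.125]
floor [ 0.5392 -0.0033  0.012 ]
rearL wall top [0.5893 0.045  0.03  ]
frontL [0.5076 0.0629 0.03  ]
frontR [ 0.4837 -0.0506  0.03  ]
bottle top [0.493 0.306 0.1  ]
block box top px [[227.3000030517578, 246.89999389648438], [229.6999969482422, 227.3000030517578], [257.5, 230.8000030517578], [255.10000610351562, 250.39999389648438]]
pred scene [[230.7, 292.2], [226.5, 281.6], [258.2, 276.7], [263.3, 287.0]]
scene block hull [[221.60000610351562, 275.6000061035156], [255.89999389648438, 279.8999938964844], [259.8999938964844, 287.6000061035156], [259.8999938964844, 295.1000061035156], [232.89999389648438, 300.3999938964844], [221.60000610351562, 300.3999938964844]]
```

View pics/c4.png

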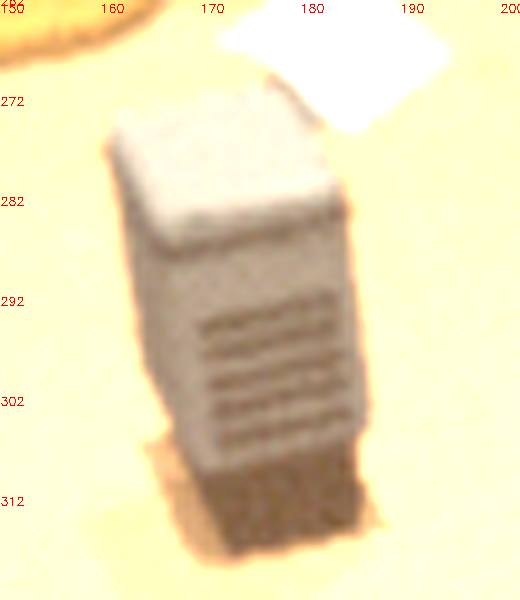

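Crop: pack's front (-x) face spans (165–185, 282–305), foot bottom edge (173,317)–(185,314) is straight with no rib, so the rib is at the hidden +x end; pack yaw ≈ +2°. Planning helper, then to the small block.

```bash
cat > plan.py <<'E'
from h import *
import sys
def plan(*wps):
    """waypoints (x,y,z,psi_deg): psi = world angle of tool y, tool pointing down; prints rows in tool axes"""
    s=read_state(); p=np.array(s["tool_pos"])*100; M=R.from_rotvec(s["tcp_rot"]); n=0
    for x,y,z,psi in wps:
        c,sn=np.cos(np.radians(psi)),np.sin(np.radians(psi))
        T=R.from_matrix(np.array([[-sn,c,0],[c,sn,0],[0,0,-1]]).T.reshape(3,3)) if 0 else R.from_matrix(np.array([[-sn,c,0],[c,sn,0],[0,0,-1.]]).T)
        q=np.array([x,y,z])*100; D=(M.inv()*T).as_rotvec(degrees=True)
        k=int(max(np.ceil(np.linalg.norm(q-p)/6.1),np.ceil(np.linalg.norm(D)/10.5),1))
        st=(q-p)/k; rs=R.from_rotvec(D/k,degrees=True)
        print("->",(x,y,z,psi),k,"rows")
        for i in range(k): print("  ",(M.inv().apply(st)).round(2).tolist(),(D/k).round(1).tolist()); M=M*rs
        p=q
if __name__=="__main__":
    plan(*eval(sys.argv[1]))
E
python3 -c "
from h import *
print(onz('top',(241.2,239.9),.02).round(4))"
python3 plan.py "[(.572,.245,.15,-7)]"
```

```text
[0.5739 0.2465 0.02  ]
-> (0.572, 0.245, 0.15, -7) 17 rows
   [3.63, -4.47, 0.53] [-0.0, -0.0, -4.0]
   [3.93, -4.2, 0.53] [-0.0, -0.0, -4.0]
   [4.21, -3.92, 0.53] [-0.0, -0.0, -4.0]
   [4.47, -3.62, 0.53] [-0.0, -0.0, -4.0]
   [4.71, -3.3, 0.52] [-0.0, -0.0, -4.0]
   [4.93, -2.96, 0.52] [-0.0, -0.0, -4.0]
   [5.12, -2.62, 0.52] [-0.0, -0.0, -4.0]
   [5.29, -2.25, 0.52] [-0.0, -0.0, -4.0]
   [5.44, -1.88, 0.52] [-0.0, -0.0, -4.0]
   [5.55, -1.5, 0.52] [-0.0, -0.0, -4.0]
   [5.64, -1.11, 0.52] [-0.0, -0.0, -4.0]
   [5.71, -0.72, 0.52] [-0.0, -0.0, -4.0]
   [5.74, -0.32, 0.52] [-0.0, -0.0, -4.0]
   [5.75, 0.08, 0.52] [-0.0, -0.0, -4.0]
   [5.73, 0.48, 0.52] [-0.0, -0.0, -4.0]
   [5.69, 0.88, 0.52] [-0.0, -0.0, -4.0]
   [5.61, 1.27, 0.52] [-0.0, -0.0, -4.0]
```

>>> move_arm(series=[6.4,3.6,-4.5,0.5,0,0,-4,6.4,3.9,-4.2,0.5,0,0,-4,6.4,4.2,-3.9,0.5,0,0,-4,6.4,4.5,-3.6,0.5,0,0,-4,6.4,4.7,-3.3,0.5,0,0,-4], grip_force=40)

```text
time: 0.72
tool_pos: [0.2941, -0.3858, 0.2137]
tcp_rot: [-2.992, -0.956, -0.0]
wrist_force: [1.8, 0.8, -0.3]
width: 0.751
grip_force: 0.0
```

>>> move_arm(series=[6.4,4.9,-3.0,0.5,0,0,-4,6.4,5.1,-2.6,0.5,0,0,-4,6.4,5.3,-2.3,0.5,0,0,-4,6.4,5.4,-1.9,0.5,0,0,-4,6.4,5.6,-1.5,0.5,0,0,-4])

```text
time: 1.35
tool_pos: [0.4082, -0.1219, 0.189]
tcp_rot: [2.78, 1.462, 0.0]
wrist_force: [0.6, 0.0, -0.8]
width: 0.753
grip_force: 0.0
```

>>> move_arm(series=[6.4,5.6,-1.1,0.5,0,0,-4,6.4,5.7,-0.7,0.5,0,0,-4,6.4,5.7,-0.3,0.5,0,0,-4,6.4,5.7,0.1,0.5,0,0,-4,6.4,5.7,0.5,0.5,0,0,-4])

```text
time: 1.98
tool_pos: [0.5228, 0.14, 0.1638]
tcp_rot: [2.484, 1.923, -0.001]
wrist_force: [1.1, -0.9, 0.7]
width: 0.751
grip_force: 0.0
```

>>> move_arm(series=[6.4,5.7,0.9,0.5,0,0,-4,6.4,5.6,1.3,0.5,0,0,-4,6.4,0,0,0,0,0,0])

```text
time: 2.35
tool_pos: [0.5693, 0.247, 0.1529]
tcp_rot: [-2.342, -2.093, 0.001]
wrist_force: [0.6, -1.0, 0.7]
width: 0.746
grip_force: 0.0
```

```bash
python3 plan.py "[(.575,.2455,.10,-7),(.575,.2455,.010,-7)]"; python3 -c "
from h import *
s=read_state();print(s['tool_pos'],s['q'].round(2),s['width'],s['time'])"
```

```text
-> (0.575, 0.2455, 0.1, -7) 1 rows
   [-0.09, 0.59, 5.29] [-0.1, -0.0, 0.6]
-> (0.575, 0.2455, 0.01, -7) 2 rows
   [0.0, -0.0, 4.5] [0.0, 0.0, -0.0]
   [0.0, -0.0, 4.5] [0.0, 0.0, -0.0]
[0.56931623 0.24698263 0.15293545] [0.37 0.23 1.81 0.   1.1  0.48] 0.7459191943462259 2.35
```

>>> move_arm(series=[6.4,-0.1,0.6,5.3,0,0,0.6,6.4,0,0,4.0,0,0,0,6.4,0,0,3.0,0,0,0,6.4,0,0,2.0,0,0,0,6.4,0,0,0,0,0,0])

```text
time: 2.98
tool_pos: [0.573, 0.2407, 0.0096]
tcp_rot: [-2.357, -2.075, 0.006]
wrist_force: [0.3, -0.4, 0.3]
width: 0.751
grip_force: 0.0
```

>>> move_arm(series=[3.0,0,0,0,0,0,0,3.0,0,0,0,0,0,0,3.0,0,0,0,0,0,0,3.0,0,0,0,0,0,0])

```text
time: 3.48
tool_pos: [0.5763, 0.2425, 0.0133]
tcp_rot: [2.356, 2.076, 0.005]
wrist_force: [-0.6, 0.1, 5.2]
width: 0.457
grip_force: 41.6
```

>>> move_arm(series=[3.0,0,0,-4.0,0,0,0,3.0,0,0,-6.0,0,0,0,3.0,0,0,-3.0,0,0,0])

```text
time: 3.85
tool_pos: [0.5763, 0.2427, 0.1453]
tcp_rot: [2.356, 2.075, 0.008]
wrist_force: [0.8, -0.0, -0.9]
width: 0.452
grip_force: 40.8
```

```bash
python3 plan.py "[(.536,-.004,.135,-11),(.536,-.004,.025,-11)]"; python3 -c "
from h import *
s=read_state();print(s['tool_pos'],s['width'],s['grip_force'])"
```

```text
-> (0.536, -0.004, 0.135, -11) 5 rows
   [-5.0, -0.18, 0.19] [0.1, -0.0, 0.8]
   [-5.0, -0.11, 0.2] [0.1, -0.0, 0.8]
   [-5.0, -0.05, 0.2] [0.1, -0.0, 0.8]
   [-5.0, 0.02, 0.2] [0.1, -0.0, 0.8]
   [-5.0, 0.08, 0.2] [0.1, -0.0, 0.8]
-> (0.536, -0.004, 0.025, -11) 2 rows
   [-0.0, 0.0, 5.5] [-0.0, -0.0, 0.0]
   [-0.0, 0.0, 5.5] [-0.0, -0.0, 0.0]
[0.57633592 0.24265024 0.14528475] 0.4516924185162855 40.83411991596222
```

>>> move_arm(series=[3.0,-5.0,-0.2,0.2,0,0,0.8,3.0,-5.0,-0.1,0.2,0,0,0.8,3.0,-5.0,0,0.2,0,0,0.8,3.0,-5.0,0,0.2,0,0,0.8,3.0,-5.0,0.1,0.2,0,0,0.8])

```text
time: 4.47
tool_pos: [0.5336, -0.0062, 0.1314]
tcp_rot: [2.428, 1.993, 0.0]
wrist_force: [0.3, -0.2, -0.5]
width: 0.457
grip_force: 40.8
```

>>> move_arm(series=[3.0,0,0,0,0,0,0])

```text
time: 4.6
tool_pos: [0.5332, -0.0075, 0.1311]
tcp_rot: [-2.433, -1.988, 0.002]
wrist_force: [0.5, -1.0, -1.2]
width: 0.451
grip_force: 40.8
```

```bash
python3 - <<'E'
from h import *
s=snap("scene","s1")[:,:,::-1]
cv2.imwrite("pics/s1c.png",up(s[150:310,270:450],4)[:600])
print(read_state()["tool_pos"])
E
python3 plan.py "[(.536,-.004,.135,-11),(.536,-.004,.025,-11)]"
```

```text
[ 0.53372714 -0.0059894   0.13126342]
-> (0.536, -0.004, 0.135, -11) 1 rows
   [0.24, 0.18, -0.37] [-0.0, -0.0, -0.4]
-> (0.536, -0.004, 0.025, -11) 2 rows
   [-0.0, 0.0, 5.5] [-0.0, -0.0, 0.0]
   [-0.0, 0.0, 5.5] [-0.0, -0.0, 0.0]
```

View pics/s1c.png

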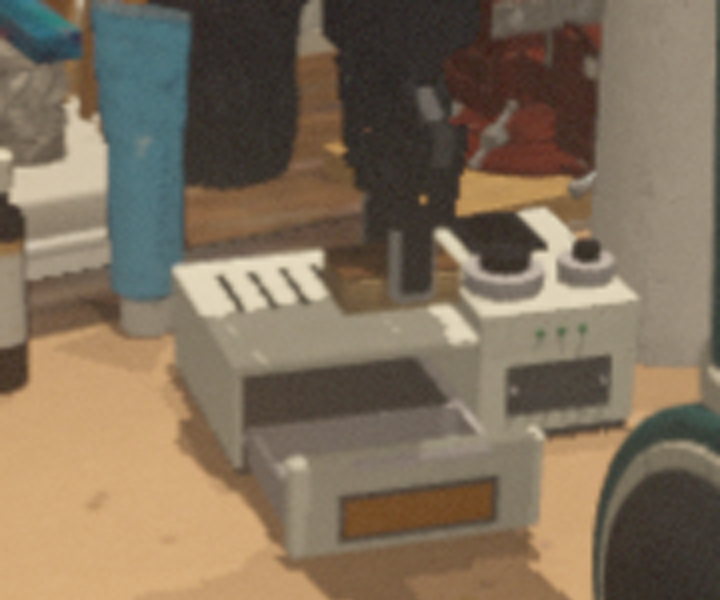

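The block is held level above the drawer (crop (395,275)). Lowering it in.

>>> move_arm(series=[3.0,0.2,0.2,4.0,0,0,0,3.0,0,0,3.0,0,0,0,3.0,0,0,2.0,0,0,0,3.0,0,0,1.2,0,0,0,3.0,0,0,0.2,0,0,0])

```text
time: 5.28
tool_pos: [0.5364, -0.0018, 0.0309]
tcp_rot: [-2.426, -1.993, 0.002]
wrist_force: [-22.4, 1.7, 38.6]
width: 0.446
grip_force: 73.4
```

>>> move_arm(series=[3.0,0,0,0.1,0,0,0,3.0,0,0,0,0,0,0])

```text
time: 5.52
tool_pos: [0.5364, -0.0018, 0.0309]
tcp_rot: [-2.426, -1.993, 0.001]
wrist_force: [-20.4, 2.8, 33.5]
width: 0.454
grip_force: 71.2
```

Contact 4 mm high with a −x force: the rear finger is probably on the drawer's rear wall. Raising and re-measuring the drawer along its x axis from the first top picture.

>>> move_arm(series=[3.0,0,0,-2.5,0,0,0,3.0,0,0,0,0,0,0])

```text
time: 5.78
tool_pos: [0.5395, -0.0024, 0.0539]
tcp_rot: [2.424, 1.992, 0.008]
wrist_force: [0.5, -0.6, -1.2]
width: 0.45
grip_force: 51.5
```

```bash
python3 - <<'E'
from h import *
t=load("t0"); g=cv2.cvtColor(t,cv2.COLOR_BGR2GRAY).astype(np.float32)
a=np.radians(-11); U=np.array([[np.cos(a),-np.sin(a)],[np.sin(a),np.cos(a)]]); O=np.array([.637,-.070])
for z in(.03,.06):
  xs=np.arange(-.18,-.056,.003); acc=[]
  for yu in(.015,.03,.06,.075):
    P=[np.r_[O+U@[x,yu],z] for x in xs]; q=proj("top",P).astype(np.float32)
    acc.append(cv2.remap(g,q[:,:1],q[:,1:],cv2.INTER_LINEAR)[:,0])
  print(z,[(int(round(x*1000)),int(v)) for x,v in zip(xs,np.mean(acc,0))])
t1=snap("top","t1")[:,:,::-1]
cv2.imwrite("pics/t1c.png",up(t1[165:295,310:440],4))
s=read_state();print(s["tool_pos"],s["wrist_force"].round(1))
E
```

```text
0.03 [(-180, 136), (-177, 176), (-174, 219), (-171, 206), (-168, 200), (-165, 214), (-162, 207), (-159, 164), (-156, 117), (-153, 143), (-150, 197), (-147, 202), (-144, 200), (-141, 201), (-138, 202), (-135, 204), (-132, 201), (-129, 199), (-126, 200), (-123, 202), (-120, 201), (-117, 199), (-114, 201), (-111, 201), (-108, 201), (-105, 200), (-102, 200), (-99, 199), (-96, 197), (-93, 198), (-90, 197), (-87, 198), (-84, 196), (-81, 179), (-78, 163), (-75, 161), (-72, 134), (-69, 149), (-66, 151), (-63, 197), (-60, 214), (-57, 214)]
0.06 [(-180, 138), (-177, 184), (-174, 219), (-171, 205), (-168, 208), (-165, 213), (-162, 201), (-159, 146), (-156, 118), (-153, 164), (-150, 203), (-147, 201), (-144, 200), (-141, 201), (-138, 203), (-135, 203), (-132, 200), (-129, 199), (-126, 202), (-123, 202), (-120, 199), (-117, 200), (-114, 201), (-111, 201), (-108, 200), (-105, 200), (-102, 199), (-99, 197), (-96, 197), (-93, 198), (-90, 198), (-87, 195), (-84, 178), (-81, 164), (-78, 161), (-75, 134), (-72, 151), (-69, 149), (-66, 201), (-63, 215), (-60, 214), (-57, 214)]
[ 0.5382062  -0.00253512  0.05251326] [-0.1  0.3 -0.7]
```

View pics/t1c.png

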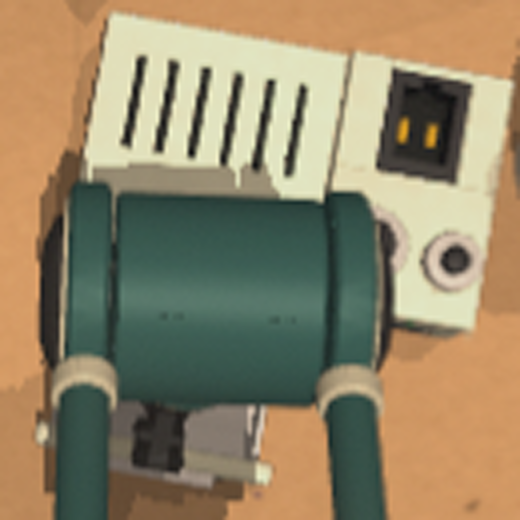

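The drawer itself fits (interior −160…−72 mm in unit x), so the finger knuckles caught the lamp housing's front edge. I'll turn the block 90° so the fingers close along the drawer's wide direction.

>>> move_arm(series=[3.0,0,0,-5.0,0,0,0,3.0,0,0,-2.0,0,0,-10,3.0,0,0,0,0,0,-10,3.0,0,0,0,0,0,-10,3.0,0,0,0,0,0,-10])

```text
time: 6.45
tool_pos: [0.536, -0.0028, 0.1198]
tcp_rot: [-1.591, -2.707, 0.001]
wrist_force: [-0.4, -0.0, -1.0]
width: 0.446
grip_force: 51.5
```

>>> move_arm(series=[3.0,0,0,0,0,0,-10,3.0,0,0,0,0,0,-10,3.0,0,0,0,0,0,-10,3.0,0,0,0,0,0,-10,3.0,0,0,0,0,0,-10])

```text
time: 7.08
tool_pos: [0.5359, -0.0028, 0.1196]
tcp_rot: [-0.298, -3.125, -0.0]
wrist_force: [-0.7, 0.2, 0.3]
width: 0.448
grip_force: 51.5
```

```bash
python3 plan.py "[(.531,-.0035,.12,79),(.531,-.0035,.027,79)]"; python3 -c "
from h import *
s=read_state();print(s['tool_pos'],s['q'].round(2),s['width'],s['grip_force'],s['time'])"
```

```text
-> (0.531, -0.0035, 0.12, 79) 1 rows
   [0.47, -0.16, -0.03] [-0.0, -0.1, 0.1]
-> (0.531, -0.0035, 0.027, 79) 2 rows
   [-0.0, 0.0, 4.65] [-0.0, -0.0, 0.0]
   [-0.0, 0.0, 4.65] [-0.0, -0.0, 0.0]
[ 0.53593638 -0.00281254  0.1196413 ] [-0.05  0.11  2.02  0.    1.01 -1.43] 0.4482706945715177 51.5224814414978 7.075
```

>>> move_arm(series=[3.0,0.5,-0.2,4.0,0,0,0,3.0,0,0,3.0,0,0,0,3.0,0,0,1.5,0,0,0,3.0,0,0,0.6,0,0,0,3.0,0,0,0,0,0,0])

```text
time: 7.7
tool_pos: [0.5317, -0.0041, 0.0303]
tcp_rot: [0.308, 3.126, 0.0]
wrist_force: [0.2, 0.1, -0.8]
width: 0.453
grip_force: 51.5
```

>>> move_arm(series=[3.0,0,0,0.3,0,0,0,3.0,0,0,0.2,0,0,0,3.0,0,0,0,0,0,0])

```text
time: 8.07
tool_pos: [0.5315, -0.0042, 0.0256]
tcp_rot: [0.308, 3.126, 0.0]
wrist_force: [0.2, -0.2, -1.1]
width: 0.453
grip_force: 51.5
```

>>> move_arm(series=[3.0,0,0,0.2,0,0,0,3.0,0,0,0,0,0,0])

```text
time: 8.32
tool_pos: [0.5334, -0.0046, 0.0253]
tcp_rot: [0.308, 3.122, -0.0]
wrist_force: [-1.2, -2.7, 7.6]
width: 0.452
grip_force: 52.4
```

>>> move_arm(series=[3.0,0,0,0.2,0,0,0,3.0,0,0,0,0,0,0])

```text
time: 8.57
tool_pos: [0.5355, -0.005, 0.0253]
tcp_rot: [0.307, 3.119, -0.001]
wrist_force: [-0.9, -1.4, 16.4]
width: 0.452
grip_force: 53.3
```

Contact exactly at the expected height (0.0253). Releasing and lifting.

>>> move_arm(series=[5.2,0,0,-0.1,0,0,0,5.2,0,0,-0.1,0,0,0,5.2,0,0,0,0,0,0,5.2,0,0,-2.0,0,0,0,5.2,0,0,-6.0,0,0,0])

```text
time: 9.2
tool_pos: [0.5272, -0.0039, 0.0998]
tcp_rot: [-0.307, -3.116, 0.001]
wrist_force: [0.6, -0.1, -0.1]
width: 0.607
grip_force: 0.0
```

```bash
python3 plan.py "[(.50,.0015,.14,79),(.38,.025,.14,79)]"; python3 -c "
from h import *
s=read_state();print(s['tool_pos'],s['width'],s['time'])"
```

```text
-> (0.5, 0.0015, 0.14, 79) 1 rows
   [2.81, -0.0, -3.99] [-0.1, -0.6, -0.3]
-> (0.38, 0.025, 0.14, 79) 3 rows
   [4.08, 0.01, -0.0] [0.0, 0.0, -0.0]
   [4.08, 0.01, -0.0] [0.0, 0.0, -0.0]
   [4.08, 0.01, -0.0] [0.0, 0.0, -0.0]
[ 0.527177   -0.00394226  0.09977534] 0.6070168506085555 9.2
```

>>> move_arm(series=[5.2,0,0,-4.0,0,-0.6,0,2,4.5,0,0,0,0,0,0,4.0,0,0,0,0,0,0,0,0,4.5,0,0,0,0,0,0,5.0,0,0,0])

```text
time: 9.82
tool_pos: [0.4498, 0.0124, 0.0476]
tcp_rot: [0.306, 3.112, -0.001]
wrist_force: [0.6, -0.1, -0.2]
width: -0.0
grip_force: 0.0
```

```bash
python3 plan.py "[(.4444,.0133,.045,79),(.5563,-.0084,.045,79)]"; python3 - <<'E'
from h import *
s=read_state();print(s['tool_pos'],s['tcp_rot'],s['width'],s['time'],s['wrist_force'])
t=snap("top","t2")[:,:,::-1]; sc=snap("scene","s2")[:,:,::-1]
cv2.imwrite("pics/m2.png",np.hstack([up(t[220:295,310:400],4),up(sc[220:295,310:400],4)]))
E
```

```text
-> (0.4444, 0.0133, 0.045, 79) 1 rows
   [0.55, -0.01, 0.26] [0.0, 0.8, -0.2]
-> (0.5563, -0.0084, 0.045, 79) 2 rows
   [-5.7, 0.0, -0.0] [-0.0, -0.0, 0.0]
   [-5.7, 0.0, -0.0] [-0.0, -0.0, 0.0]
[0.4497976  0.01235093 0.04764022] [ 3.06028363e-01  3.11177199e+00 -1.05430626e-03] -0.0003718533064857017 9.825 [ 0.61802292 -0.07971865 -0.19624443]
```

View pics/m2.png

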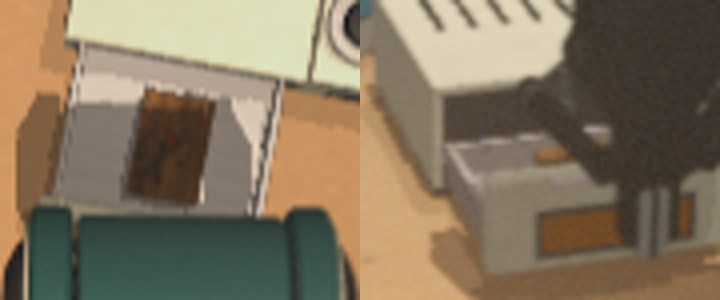

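The block lies flat, face up, in the middle of the drawer (top crop (170,145)), with the shut fingers in front of the panel. Pushing.

>>> move_arm(series=[0,-1.5,0,0.2,0,0.8,0,0,-1.5,0,0,0,0,0,0,-2,0,0,0,0,0,0,-2,0,0,0,0,0,0,-2,0,0,0,0,0])

```text
time: 10.55
tool_pos: [0.5377, -0.0055, 0.046]
tcp_rot: [-0.308, -3.122, -0.001]
wrist_force: [-3.1, 0.7, 0.5]
width: -0.004
grip_force: 1.3
```

>>> move_arm(series=[0,-0.8,0,0,0,0,0,0,-0.5,0,0,0,0,0,0,-0.3,0,0,0,0,0])

```text
time: 10.92
tool_pos: [0.5468, -0.0073, 0.0453]
tcp_rot: [-0.307, -3.109, -0.002]
wrist_force: [-22.6, 5.3, 20.6]
width: 0.001
grip_force: 11.8
```

>>> move_arm(series=[0,-0.4,0,0,0,0,0,0,0,0,0,0,0,0])

```text
time: 11.18
tool_pos: [0.5468, -0.0073, 0.0449]
tcp_rot: [-0.306, -3.101, -0.002]
wrist_force: [-27.1, 6.4, 23.2]
width: 0.001
grip_force: 14.6
```

```bash
python3 - <<'E'
from h import *
s=read_state();print(s['tool_pos'],s['tcp_rot'],s['wrist_force'])
t=snap("top","t3")[:,:,::-1]; sc=snap("scene","s3")[:,:,::-1]
cv2.imwrite("pics/m3.png",np.hstack([up(t[200:295,310:400],4),up(sc[200:295,310:400],4)]))
E
```

```text
[ 0.54677362 -0.00734649  0.04490316] [-3.06087238e-01 -3.10113627e+00 -2.19504531e-03] [-27.12939464   6.39690715  23.20060679]
```

View pics/m3.png

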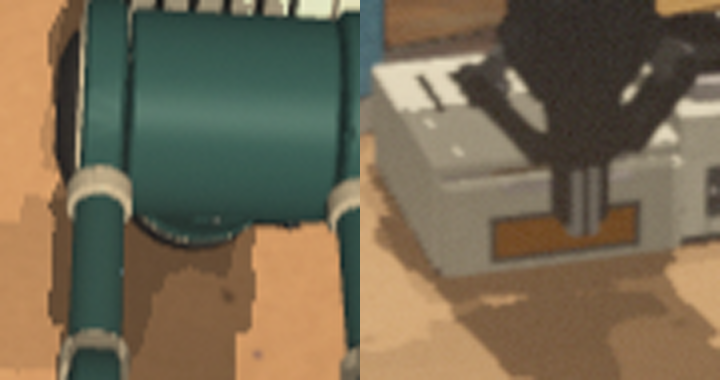

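The drawer looks shut (panel flush at scene crop (550,230), no gap, motion stalled against the stop). Now the pack: verify its height with two views, retreat and go there.

>>> move_arm(series=[0,1.5,0,0,0,0,0,0,4,0,-0.5,0,1,0,0,1,0,-5,0,0,0,7.2,0,0,-6,0,0,0,7.2,0,0,-5,0,0,0])

```text
time: 11.9
tool_pos: [0.4972, 0.0027, 0.214]
tcp_rot: [-0.306, -3.11, -0.003]
wrist_force: [-0.1, -0.9, 0.1]
width: 0.419
grip_force: 0.0
```

```bash
python3 - <<'E'
from h import *
for nm,a,b in(("FL",(166,284.5),(167.3,254)),("FR",(183.3,281.5),(182.5,254)),("RL",(160.5,274.5),(167.3,233))):
    p,e=tri(a,b);print(nm,p.round(4),round(e,4))
t=load("t0")
for th in(75,90,100):
  g=lambda im:(im.max(2)-im.min(2)<40)&(im.max(2)>th)&(im.max(2)<190)
  print(th,wrect("top",ctr(t,g,(160,225,196,262)),.078))
E
python3 plan.py "[(.564,.3825,.19,2)]"
```

```text
FL [0.5404 0.3999 0.0753] 0.0017
FR [0.5404 0.3675 0.0735] 0.0031
RL [0.5863 0.4008 0.0739] 0.0014
75 (array([563.2, 375.2]), array([48. , 48.5]), 0.9)
90 (array([563.4, 382.6]), array([47.4, 33.7]), 0.9)
100 (array([564.2, 383. ]), array([45.2, 33.3]), 2.2)
-> (0.564, 0.3825, 0.19, 2) 8 rows
   [0.1, 4.82, 0.3] [-0.1, -0.1, 9.6]
   [0.9, 4.73, 0.31] [-0.1, -0.1, 9.6]
   [1.68, 4.52, 0.31] [-0.1, -0.1, 9.6]
   [2.41, 4.17, 0.32] [-0.1, -0.1, 9.6]
   [3.07, 3.71, 0.32] [-0.1, -0.1, 9.6]
   [3.65, 3.15, 0.31] [-0.1, -0.1, 9.6]
   [4.12, 2.5, 0.31] [-0.1, -0.1, 9.6]
   [4.48, 1.77, 0.31] [-0.1, -0.1, 9.6]
```

>>> move_arm(series=[7.2,0.1,4.8,0.3,0,-0.1,9.6,7.2,0.9,4.7,0.3,-0.1,-0.1,9.6,7.2,1.7,4.5,0.3,-0.1,-0.1,9.6,7.2,2.4,4.2,0.3,-0.1,-0.1,9.6,7.2,3.1,3.7,0.3,-0.1,0,9.6])

```text
time: 12.52
tool_pos: [0.5386, 0.2416, 0.197]
tcp_rot: [-1.556, -2.718, -0.003]
wrist_force: [0.8, 0.0, -0.1]
width: 0.843
grip_force: 0.0
```

>>> move_arm(series=[7.2,3.6,3.2,0.3,-0.1,-0.1,9.6,7.2,4.1,2.5,0.3,-0.1,-0.1,9.6,7.2,4.5,1.8,0.3,-0.1,-0.1,9.6,7.2,0,0,0,0,0,0])

```text
time: 13.02
tool_pos: [0.5643, 0.3855, 0.1877]
tcp_rot: [-2.177, -2.259, -0.002]
wrist_force: [-0.5, -0.6, 0.2]
width: 0.844
grip_force: 0.0
```

```bash
python3 plan.py "[(.564,.3825,.19,1.5),(.564,.3825,.05,1.5)]"; python3 -c "
from h import *
s=read_state();print(s['tool_pos'],s['q'].round(2),s['width'],s['time'])"
```

```text
-> (0.564, 0.3825, 0.19, 1.5) 1 rows
   [-0.3, -0.04, -0.23] [-0.1, -0.2, 0.6]
-> (0.564, 0.3825, 0.05, 1.5) 3 rows
   [-0.0, 0.0, 4.67] [-0.0, -0.0, -0.0]
   [-0.0, 0.0, 4.67] [-0.0, -0.0, -0.0]
   [-0.0, 0.0, 4.67] [-0.0, -0.0, -0.0]
[0.5642999  0.38549917 0.18771834] [0.56 0.31 1.64 0.   1.19 0.52] 0.8441792388589439 13.025
```

>>> move_arm(series=[7.2,-0.3,0,0,-0.1,-0.2,0.6,7.2,0,0,5,0,0,0,7.2,0,0,5,0,0,0,7.2,0,0,3.8,0,0,0,7.2,0,0,0,0,0,0])

```text
time: 13.65
tool_pos: [0.561, 0.3753, 0.0458]
tcp_rot: [-2.195, -2.244, 0.016]
wrist_force: [-0.1, 0.1, -0.3]
width: 0.843
grip_force: 0.0
```

>>> move_arm(series=[3.5,0,0,0,0,0,0,3.5,0,0,0,0,0,0,3.5,0,0,0,0,0,0,3.5,0,0,0,0,0,0], grip_force=60)

```text
time: 14.15
tool_pos: [0.5658, 0.3797, 0.0526]
tcp_rot: [2.194, 2.247, 0.004]
wrist_force: [-0.5, -1.9, 5.9]
width: 0.528
grip_force: 62.3
```

```bash
python3 -c "
from h import *
s=read_state();print(s['tool_pos'],s['tcp_rot'],s['width'],s['grip_force'],s['wrist_force'])
print(R.from_rotvec(s['tcp_rot']).as_matrix().round(4))"
```

```text
[0.56581755 0.37970654 0.0526428 ] [2.19406843 2.24679572 0.00368663] 0.5282354840896553 62.26726055145264 [-0.4960005  -1.89603727  5.87206039]
[[-2.370e-02  9.997e-01  2.500e-03]
 [ 9.997e-01  2.370e-02  8.000e-04]
 [ 8.000e-04  2.500e-03 -1.000e+00]]
```

Gripped (46 mm wide as it should be). Before lifting, check by scene image whether gripping moved the pack.

```bash
python3 - <<'E'
from h import *
a=load("s0"); b=snap("scene","s4")[:,:,::-1]
g=lambda im:up(cv2.cvtColor(np.ascontiguousarray(im),cv2.COLOR_BGR2GRAY),8)
x0,y0,x1,y1=168,309,190,321
T=g(a[y0:y1,x0:x1]); S=g(b[y0-6:y1+6,x0-6:x1+6])
r=cv2.matchTemplate(S,T,cv2.TM_CCOEFF_NORMED);_,v,_,l=cv2.minMaxLoc(r);print(v,(l[0]/8-6,l[1]/8-6))
P=[.5636,.3825,0]
q=proj("scene",[P,[.5656,.3825,0],[.5636,.3845,0]]);print((q-q[0]).round(2))
E
```

```text
0.8969451189041138 (0.0, -0.375)
[[ 0.    0.  ]
 [-0.24 -0.5 ]
 [-1.03  0.24]]
```

```bash
python3 - <<'E'
from h import *
t=load("t0")
m=lambda im:(im.min(2)>130)&(im.max(2)-im.min(2)<75)
c=ctr(t,m,(318,160,445,255))
def fit(sel,z,nm):
    P=np.array([onz("top",p,z)[:2] for p in c[sel]]).astype(np.float32)*1000
    v=cv2.fitLine(P,cv2.DIST_HUBER,0,.01,.01).ravel();print(nm,len(P),v.round(3),"deg",np.degrees(np.arctan2(v[1],v[0])).round(2))
X,Y=c[:,0],c[:,1]
fit((X<345)&(Y>176)&(Y<224)&(X>325),.068,"left")
fit((Y<183)&(X>345)&(X<392),.068,"rear housing")
fit((Y<190)&(X>402)&(X<434),.080,"rear col")
fit((X>425)&(Y>192)&(Y<240),.080,"right col")
E
python3 plan.py "[(.566,.380,.24,1.36),(.6588,-.1431,.24,-11)]"
```

```text
left 192 [ 9.81000e-01 -1.95000e-01  6.73992e+02  3.73960e+01] deg -11.26
rear housing 188 [ 1.92000e-01  9.81000e-01  7.12404e+02 -4.60220e+01] deg 78.92
-> (0.566, 0.38, 0.24, 1.36) 4 rows
   [0.01, 0.02, -4.68] [0.0, -0.0, 0.0]
   [0.01, 0.01, -4.68] [0.0, -0.0, 0.0]
   [0.01, 0.01, -4.68] [0.0, -0.0, 0.0]
   [0.01, 0.01, -4.68] [0.0, -0.0, 0.0]
-> (0.6588, -0.1431, 0.24, -11) 9 rows
   [-5.84, 0.89, 0.0] [0.0, 0.0, 1.4]
   [-5.81, 1.03, 0.0] [0.0, 0.0, 1.4]
   [-5.79, 1.17, 0.0] [0.0, 0.0, 1.4]
   [-5.76, 1.31, 0.0] [0.0, 0.0, 1.4]
   [-5.72, 1.45, 0.0] [0.0, 0.0, 1.4]
   [-5.69, 1.58, 0.0] [0.0, 0.0, 1.4]
   [-5.65, 1.72, 0.0] [0.0, 0.0, 1.4]
   [-5.6, 1.85, 0.0] [0.0, 0.0, 1.4]
   [-5.56, 1.99, 0.0] [0.0, 0.0, 1.4]Traceback (most recent call last):
  File "<stdin>", line 11, in <module>
  File "<stdin>", line 7, in fit
cv2.error: OpenCV(4.12.0) /io/opencv/modules/imgproc/src/linefit.cpp:618: error: (-215:Assertion failed) npoints2 >= 0 || npoints3 >= 0 in function 'fitLine'
```

>>> move_arm(series=[3.5,0,0,-3,0,0,0,3.5,0,0,-6,0,0,0,3.5,0,0,-6,0,0,0,3.5,-5.8,0.9,0,0,0,1.4,3.5,-5.8,1.0,0,0,0,1.4])

```text
time: 14.82
tool_pos: [0.5852, 0.2632, 0.2019]
tcp_rot: [2.247, 2.194, 0.002]
wrist_force: [0.5, -0.4, -2.2]
width: 0.532
grip_force: 62.0
```

>>> move_arm(series=[3.5,-5.8,1.2,0,0,0,1.4,3.5,-5.8,1.3,0,0,0,1.4,3.5,-5.7,1.5,0,0,0,1.4,3.5,-5.7,1.6,0,0,0,1.4,3.5,-5.6,1.7,0,0,0,1.4])

```text
time: 15.45
tool_pos: [0.6362, -0.0292, 0.2004]
tcp_rot: [2.38, 2.051, -0.002]
wrist_force: [0.5, 0.3, -2.1]
width: 0.53
grip_force: 62.0
```

>>> move_arm(series=[3.5,-5.6,1.8,0,0,0,1.4,3.5,-5.0,1.8,0,0,0,1.4,3.5,0,0,0,0,0,0,3.5,0,0,0,0,0,0])

```text
time: 15.95
tool_pos: [0.6545, -0.1377, 0.1999]
tcp_rot: [-2.428, -1.991, 0.003]
wrist_force: [-1.0, -0.3, -1.4]
width: 0.527
grip_force: 62.1
```

```bash
python3 plan.py "[(.6588,-.1431,.20,-11.2),(.6588,-.1431,.14,-11.2)]"; python3 - <<'E'
from h import *
s=read_state();print(s['tool_pos'],s['width'],s['grip_force'],s['wrist_force'].round(1),s['time'])
t=snap("top","t5");sc=snap("scene","s5")
E
```

```text
-> (0.6588, -0.1431, 0.2, -11.2) 1 rows
   [-0.44, 0.52, -0.02] [-0.1, 0.0, -0.1]
-> (0.6588, -0.1431, 0.14, -11.2) 1 rows
   [-0.0, -0.0, 6.0] [0.0, -0.0, -0.0]
[ 0.65454467 -0.13774066  0.19985373] 0.5274894604813359 62.069971561431885 [-1.  -0.3 -1.4] 15.95
```

>>> move_arm(series=[3.5,-0.4,0.5,0,0,0,0,3.5,0,0,4,0,0,0,3.5,0,0,1.5,0,0,0,3.5,0,0,0,0,0,0,3.5,0,0,0,0,0,0])

```text
time: 16.68
tool_pos: [0.6597, -0.1428, 0.146]
tcp_rot: [2.427, 1.993, -0.002]
wrist_force: [-1.0, -0.1, -0.9]
width: 0.532
grip_force: 61.9
```

```bash
python3 plan.py "[(.6588,-.1431,.14,-11.2),(.6588,-.1431,.1136,-11.2)]"; python3 - <<'E'
from h import *
s=read_state();print(s['tool_pos'],s['wrist_force'].round(1))
E
```

```text
-> (0.6588, -0.1431, 0.14, -11.2) 1 rows
   [-0.04, -0.08, 0.6] [0.0, 0.1, -0.0]
-> (0.6588, -0.1431, 0.1136, -11.2) 1 rows
   [0.0, -0.0, 2.64] [0.0, 0.0, 0.0]
[ 0.65965006 -0.14281877  0.1460241 ] [-1.  -0.1 -0.9]
```

>>> move_arm(series=[3.5,0,-0.1,0.6,0,0,0,3.5,0,0,0.4,0,0,0,3.5,0,0,0.3,0,0,0,3.5,0,0,0,0,0,0])

```text
time: 17.18
tool_pos: [0.658, -0.1435, 0.1321]
tcp_rot: [2.428, 1.992, -0.004]
wrist_force: [-0.4, -3.4, -1.0]
width: 0.53
grip_force: 62.2
```

Already 3.5 mm below the rim without vertical resistance. Continuing down.

>>> move_arm(series=[3.5,0,0,0.4,0,0,0,3.5,0,0,0.4,0,0,0,3.5,0,0,0,0,0,0])

```text
time: 17.55
tool_pos: [0.6585, -0.1449, 0.1248]
tcp_rot: [2.426, 1.99, -0.004]
wrist_force: [-0.8, -7.0, 1.8]
width: 0.531
grip_force: 62.9
```

```bash
python3 -c "
from h import *
for i in range(1):
  s=read_state();print(s['tool_pos'],s['tcp_rot'],s['wrist_force'].round(1),s['torque'].round(2))"
```

```text
[ 0.65853675 -0.1449024   0.12477928] [ 2.42570248  1.99043921 -0.00435633] [-0.8 -7.   1.8] [-1.4   0.1   0.01]
```

>>> move_arm(series=[3.5,-0.1,0,0.3,0,0,0,3.5,-0.1,0,0.3,0,0,0,3.5,0,0,0.3,0,0,0,3.5,0,0,0,0,0,0])

```text
time: 18.05
tool_pos: [0.6578, -0.145, 0.1146]
tcp_rot: [2.428, 1.992, -0.003]
wrist_force: [1.2, -5.1, -0.2]
width: 0.525
grip_force: 62.6
```

>>> move_arm(series=[3.5,-0.1,0,0.2,0,0,0,3.5,0,0,0.2,0,0,0,3.5,0,0,0,0,0,0])

```text
time: 18.42
tool_pos: [0.6577, -0.1453, 0.1137]
tcp_rot: [2.428, 1.993, -0.001]
wrist_force: [-4.3, -0.6, 13.1]
width: 0.529
grip_force: 64.0
```

Seated at z = 0.1137 (expected 0.1136) against a hard stop. A little more press, then release and rise.

>>> move_arm(series=[3.5,0,0,0.2,0,0,0,3.5,0,0,0,0,0,0])

```text
time: 18.68
tool_pos: [0.6578, -0.1453, 0.1137]
tcp_rot: [2.428, 1.993, -0.001]
wrist_force: [-9.2, -1.1, 20.7]
width: 0.531
grip_force: 65.0
```

>>> move_arm(series=[3.5,0,0,-0.4,0,0,0,6.4,0,0,0,0,0,0,6.4,0,0,0,0,0,0,6.4,0,0,0,0,0,0,6.4,0,0,-2,0,0,0])

```text
time: 19.3
tool_pos: [0.6552, -0.1449, 0.1306]
tcp_rot: [-2.425, -1.99, 0.008]
wrist_force: [0.5, -1.1, 0.2]
width: 0.745
grip_force: 0.0
```

>>> move_arm(series=[6.4,0,0,-5,0,0,0,6.4,0,0,-5,0,0,0,0,0,0,0,0,0,0,0,0,0,0,0,0,0])

```text
time: 19.8
tool_pos: [0.6576, -0.1455, 0.234]
tcp_rot: [2.428, 1.992, -0.002]
wrist_force: [-1.2, -0.3, -0.6]
width: 0.329
grip_force: 0.0
```

```bash
python3 plan.py "[(.56,.18,.26,-11.2)]"; python3 - <<'E'
from h import *
s=read_state();print(s['tool_pos'],s['wrist_force'].round(1),s['width'],s['time'])
E
```

```text
-> (0.56, 0.18, 0.26, -11.2) 6 rows
   [5.0, -2.65, -0.44] [-0.0, 0.0, -0.0]
   [5.0, -2.65, -0.44] [-0.0, 0.0, -0.0]
   [5.0, -2.65, -0.44] [-0.0, 0.0, -0.0]
   [5.0, -2.65, -0.44] [-0.0, 0.0, -0.0]
   [5.0, -2.65, -0.44] [-0.0, 0.0, -0.0]
   [5.01, -2.65, -0.43] [-0.0, 0.0, -0.0]
[ 0.65755351 -0.14548904  0.23397463] [-1.2 -0.3 -0.6] 0.32860392484224404 19.8
```

Moving aside to check drawer and pack from above.

>>> move_arm(series=[0,5,-2.6,-0.4,0,0,0,0,5,-2.6,-0.4,0,0,0,0,5,-2.6,-0.4,0,0,0,0,5,-2.6,-0.4,0,0,0,0,5,-2.6,-0.4,0,0,0])

```text
time: 20.42
tool_pos: [0.5768, 0.1265, 0.2506]
tcp_rot: [-2.427, -1.991, 0.009]
wrist_force: [1.0, 0.7, 0.4]
width: -0.001
grip_force: 0.0
```

>>> move_arm(series=[0,5,-1.5,0,0,0,0,0,5,0,0,0,0,0,0,5,0,0,0,0,0,0,0,0,0,0,0])

```text
invalid input at $.series: expected a multiple of 7 numbers
```

```bash
python3 - <<'E'
from h import *
s=read_state();print(s['tool_pos'],s['time'])
t=snap("top","t6")[:,:,::-1]; sc=snap("scene","s6")[:,:,::-1]
g=cv2.cvtColor(np.ascontiguousarray(t),cv2.COLOR_BGR2GRAY).astype(np.float32)
a=np.radians(-11.2); U=np.array([[np.cos(a),-np.sin(a)],[np.sin(a),np.cos(a)]]); O=np.array([.637,-.070])
xs=np.arange(-.10,-.05,.002)
for z,ys in((.06,(.015,.03,.06,.075)),(.06,(-.015,.105))):
  acc=[]
  for yu in ys:
    q=proj("top",[np.r_[O+U@[x,yu],z] for x in xs]).astype(np.float32); acc.append(cv2.remap(g,q[:,:1],q[:,1:],cv2.INTER_LINEAR)[:,0])
  print(ys,[(int(round(x*1000)),int(v)) for x,v in zip(xs,np.mean(acc,0))])
for th in(90,100):
  f=lambda im:(im.max(2)-im.min(2)<35)&(im.max(2)>th)&(im.max(2)<165)
  c=ctr(t,f,(400,172,436,218));print("pack",wrect("top",c,.139),c.min(0),c.max(0))
for nm,roi,z in(("start",(393,217,411,236),.102),("stop",(417,223,431,237),.101)):
    c=ctr(t,lambda im:im.max(2)<85,roi);print(nm,wrect("top",c,z))
E
```

```text
[0.57676294 0.12649086 0.25062295] 20.425
(0.015, 0.03, 0.06, 0.075) [(-100, 147), (-98, 144), (-96, 143), (-94, 143), (-92, 143), (-90, 164), (-88, 208), (-86, 226), (-84, 218), (-82, 208), (-80, 215), (-78, 222), (-76, 220), (-74, 210), (-72, 176), (-70, 137), (-68, 170), (-66, 213), (-64, 222), (-62, 222), (-60, 222), (-58, 222), (-56, 222), (-54, 222), (-52, 221)]
(-0.015, 0.105) [(-100, 122), (-98, 121), (-96, 122), (-94, 127), (-92, 130), (-90, 128), (-88, 122), (-86, 113), (-84, 115), (-82, 146), (-80, 182), (-78, 196), (-76, 196), (-74, 192), (-72, 156), (-70, 127), (-68, 161), (-66, 200), (-64, 211), (-62, 212), (-60, 214), (-58, 216), (-56, 217), (-54, 218), (-52, 217)]
pack (array([ 650.9, -132.7]), array([46.2, 60.3]), 78.9) [403.375 180.625] [429.125 210.625]
pack (array([ 650.9, -132.7]), array([46.2, 60.3]), 78.9) [403.375 180.625] [429.125 210.625]
start (array([ 592.5, -106.3]), array([26.1, 25. ]), 89.3)
stop (array([ 583.5, -152.1]), array([12.7, 13.7]), 43.7)
```

The drawer travelled 88.5 mm and the seam still reads ~4 mm dark, so I'll push again, harder, to be certain it is at its stop.

```bash
python3 plan.py "[(.528,-.002,.17,78.8),(.528,-.002,.047,78.8)]"
```

```text
-> (0.528, -0.002, 0.17, 78.8) 9 rows
   [-1.54, -0.24, 0.9] [-0.0, -0.0, -10.0]
   [-1.47, -0.5, 0.9] [-0.0, -0.0, -10.0]
   [-1.36, -0.75, 0.9] [-0.0, -0.0, -10.0]
   [-1.21, -0.98, 0.9] [-0.0, -0.0, -10.0]
   [-1.02, -1.17, 0.9] [-0.0, -0.0, -10.0]
   [-0.81, -1.33, 0.9] [-0.0, -0.0, -10.0]
   [-0.56, -1.45, 0.9] [-0.0, -0.0, -10.0]
   [-0.3, -1.53, 0.9] [-0.0, -0.0, -10.0]
   [-0.03, -1.56, 0.9] [-0.0, -0.0, -10.0]
-> (0.528, -0.002, 0.047, 78.8) 3 rows
   [-0.0, 0.0, 4.1] [-0.0, -0.0, -0.0]
   [-0.0, 0.0, 4.1] [-0.0, -0.0, -0.0]
   [-0.0, 0.0, 4.1] [-0.0, -0.0, -0.0]
```

>>> move_arm(series=[0,-1.5,-0.2,0.9,0,0,-10,0,-1.5,-0.5,0.9,0,0,-10,0,-1.4,-0.7,0.9,0,0,-10,0,-1.2,-1.0,0.9,0,0,-10,0,-1.0,-1.2,0.9,0,0,-10])

```text
time: 21.15
tool_pos: [0.551, 0.0506, 0.2056]
tcp_rot: [-1.349, -2.832, 0.006]
wrist_force: [0.0, 0.1, -0.3]
width: -0.002
grip_force: 0.0
```

>>> move_arm(series=[0,-0.8,-1.3,0.9,0,0,-10,0,-0.6,-1.5,0.9,0,0,-10,0,-0.3,-1.5,0.9,0,0,-10,0,0,-1.6,0.9,0,0,-10,0,0,0,0,0,0,0])

```text
time: 21.78
tool_pos: [0.5286, -0.0082, 0.1695]
tcp_rot: [-0.314, -3.119, 0.003]
wrist_force: [-0.4, 0.5, -0.0]
width: 0.001
grip_force: 0.0
```

```bash
python3 plan.py "[(.528,-.002,.17,78.8),(.528,-.002,.047,78.8)]"
```

```text
-> (0.528, -0.002, 0.17, 78.8) 1 rows
   [0.18, 0.6, -0.05] [-0.1, -0.4, -0.3]
-> (0.528, -0.002, 0.047, 78.8) 3 rows
   [0.0, -0.0, 4.1] [0.0, 0.0, -0.0]
   [0.0, -0.0, 4.1] [0.0, 0.0, -0.0]
   [0.0, -0.0, 4.1] [0.0, 0.0, -0.0]
```

>>> move_arm(series=[0,0.2,0.6,4.2,0,-0.4,0,0,0,0,4.2,0,0,0,0,0,0,4.0,0,0,0,0,-1.0,0,0,0,0,0,0,-0.6,0,0,0,0,0])

```text
time: 22.4
tool_pos: [0.5476, -0.0042, 0.0492]
tcp_rot: [0.31, 3.12, -0.003]
wrist_force: [-15.6, 3.4, -2.4]
width: 0.006
grip_force: 9.6
```

>>> move_arm(series=[0,-0.5,0,0,0,0,0,0,-0.5,0,0,0,0,0,0,-0.3,0,0,0,0,0,0,0,0,0,0,0,0])

```text
time: 22.9
tool_pos: [0.5477, -0.0043, 0.0487]
tcp_rot: [-0.309, -3.106, 0.0]
wrist_force: [-33.5, 8.4, 26.3]
width: -0.0
grip_force: 17.6
```

>>> move_arm(series=[0,-0.5,0,0,0,0,0,0,-0.3,0,0,0,0,0,0,0,0,0,0,0,0])

```text
time: 23.28
tool_pos: [0.5479, -0.0043, 0.0483]
tcp_rot: [-0.307, -3.09, -0.001]
wrist_force: [-53.1, 12.6, 45.8]
width: 0.003
grip_force: 28.5
```

```bash
python3 - <<'E'
from h import *
a=np.radians(-11.2); U=np.array([[np.cos(a),-np.sin(a)],[np.sin(a),np.cos(a)]])
# from the first picture: same seam/edge profile at both flanks of the open drawer's housing vs now, plus side view of the panel gap in the scene camera
s=read_state(); print(s['tool_pos'],s['wrist_force'].round(1))
# panel top corners, predicted for drawer shut by moving the triangulated open ones along +x_u
L=np.array([.4953,.0716,.0574]);Rr=np.array([.472,-.0572,.0573]);ux=np.r_[U@[1,0],0]
for nm,P in(("L",L),("R",Rr)): print(nm,(U.T@(P[:2]-[.637,-.070])).round(4))
E
```

```text
[ 0.54791368 -0.00430065  0.04832987] [-53.1  12.6  45.8]
L [-0.1665  0.1114]
R [-0.1643 -0.0195]
```

Rigid at 53 N, same position: the drawer is shut. Now to the start button.

>>> move_arm(series=[0,2.5,0,0,0,0,0,0,3,0,0,0,1,0,0,1,0,-6,0,0,0,0,0,0,-5,0,0,0,0,0,0,0,0,0,0])

```text
time: 23.9
tool_pos: [0.5103, 0.0041, 0.1665]
tcp_rot: [0.309, 3.123, 0.001]
wrist_force: [0.4, -0.7, -0.2]
width: -0.001
grip_force: 0.0
```

```bash
python3 plan.py "[(.593,-.107,.155,78.8),(.593,-.107,.118,78.8)]"
```

```text
-> (0.593, -0.107, 0.155, 78.8) 3 rows
   [-3.43, -3.09, 0.39] [0.0, 0.1, -0.0]
   [-3.43, -3.09, 0.39] [0.0, 0.1, -0.0]
   [-3.42, -3.1, 0.39] [0.0, 0.1, -0.0]
-> (0.593, -0.107, 0.118, 78.8) 1 rows
   [-0.0, -0.0, 3.7] [0.0, -0.0, -0.0]
```

>>> move_arm(series=[0,-3.4,-3.1,0.4,0,0.1,0,0,-3.4,-3.1,0.4,0,0.1,0,0,-3.4,-3.1,0.4,0,0.1,0,0,0,0,0,0,0,0,0,0,0,0,0,0,0])

```text
time: 24.52
tool_pos: [0.5859, -0.1068, 0.145]
tcp_rot: [-0.308, -3.109, -0.001]
wrist_force: [0.2, 0.0, -0.0]
width: 0.001
grip_force: 0.0
```

```bash
python3 plan.py "[(.593,-.107,.155,78.8),(.593,-.107,.118,78.8)]"; python3 -c "
from h import *
s=read_state();print(s['tool_pos'],s['wrist_force'].round(1))"
```

```text
-> (0.593, -0.107, 0.155, 78.8) 1 rows
   [-0.68, 0.11, -1.02] [-0.1, -1.0, -0.1]
-> (0.593, -0.107, 0.118, 78.8) 1 rows
   [0.0, -0.0, 3.7] [0.0, 0.0, -0.0]
[ 0.58590881 -0.10675367  0.14495091] [ 0.2  0.  -0. ]
```

>>> move_arm(series=[0,-0.7,0.1,0,0,-1,0,0,0,0,2.0,0,0,0,0,0,0,0.8,0,0,0,0,0,0,0,0,0,0])

```text
time: 25.02
tool_pos: [0.5913, -0.1066, 0.1146]
tcp_rot: [-0.307, -3.123, 0.002]
wrist_force: [-0.4, -0.8, 0.1]
width: -0.003
grip_force: 0.0
```

>>> move_arm(series=[0,-0.1,0,0.5,0,0,0,0,0,0,0.3,0,0,0,0,0,0,0,0,0,0])

```text
time: 25.4
tool_pos: [0.5943, -0.1075, 0.1089]
tcp_rot: [0.308, 3.126, -0.002]
wrist_force: [0.4, 0.3, 2.8]
width: -0.0
grip_force: 1.0
```

>>> move_arm(series=[0,0,0,0.3,0,0,0,0,0,0,0,0,0,0])

```text
time: 25.65
tool_pos: [0.5943, -0.1075, 0.106]
tcp_rot: [0.308, 3.125, -0.002]
wrist_force: [-0.6, 0.6, 2.7]
width: -0.002
grip_force: 1.8
```

Spring contact as expected. Pressing to the stop.

>>> move_arm(series=[0,0,0,0.3,0,0,0,0,0,0,0.3,0,0,0,0,0,0,0,0,0,0])

```text
time: 26.02
tool_pos: [0.5945, -0.1076, 0.1037]
tcp_rot: [0.308, 3.125, -0.003]
wrist_force: [-9.3, 1.3, 24.3]
width: 0.002
grip_force: 11.9
```

>>> move_arm(series=[0,0,0,0.3,0,0,0,0,0,0,0,0,0,0])

```text
time: 26.28
tool_pos: [0.5947, -0.1076, 0.1034]
tcp_rot: [0.308, 3.125, -0.003]
wrist_force: [-15.2, 3.2, 37.9]
width: 0.003
grip_force: 18.8
```

Hard stop after the full 6 mm. Release and clear away, then check from above.

>>> move_arm(series=[0,0,0,-1.5,0,0,0,0,0,0,-5,0,0,0,0,0,0,-6,0,0,0,0,3,5,0,0,0,0,0,3,5,0,0,0,0])

```text
time: 26.9
tool_pos: [0.5546, 0.003, 0.222]
tcp_rot: [0.312, 3.125, -0.002]
wrist_force: [0.9, 0.2, 0.3]
width: 0.002
grip_force: 0.0
```

>>> move_arm(series=[0,3,5,0,0,0,0,0,0,6,0,0,0,0,0,0,6,0,0,0,0,0,0,6,0,0,0,0,0,0,0,0,0,0,0])

```text
time: 27.52
tool_pos: [0.5698, 0.2377, 0.2198]
tcp_rot: [-0.301, -3.126, 0.002]
wrist_force: [0.4, -0.1, 0.8]
width: -0.001
grip_force: 0.0
```

```bash
python3 - <<'E'
from h import *
s=read_state();print(s['tool_pos'],s['time'],s['wrist_force'].round(1))
t=snap("top","t7")[:,:,::-1]; t0=load("t0")
dark=lambda im:im.max(2)<85
for nm,roi,z in(("start",(393,217,411,236),.102),("stop",(417,223,431,237),.101)):
    for i in(t0,t): print(nm,wrect("top",ctr(i,dark,roi),z))
f=lambda im:(im.max(2)-im.min(2)<28)&(im.max(2)>90)&(im.max(2)<150)
c=ctr(t,f,(398,176,432,214)); print("pack",wrect("top",c,.139))
wood=lambda im:im[:,:,2]<155
for i in(t0,t): print("large",wrect("top",ctr(i,wood,(218,286,260,332)),.024)[0])
d=cv2.absdiff(t0,np.ascontiguousarray(t)).max(2)
for nm,(a,b,e,g) in dict(tin=(170,290,202,322),bottle=(200,262,226,288),roll=(464,166,512,216)).items(): print(nm,"mean diff",d[b:g,a:e].mean().round(1))
g=cv2.cvtColor(np.ascontiguousarray(t),cv2.COLOR_BGR2GRAY).astype(np.float32)
a=np.radians(-11.2); U=np.array([[np.cos(a),-np.sin(a)],[np.sin(a),np.cos(a)]]); O=np.array([.637,-.070]); xs=np.arange(-.096,-.06,.003)
q=[proj("top",[np.r_[O+U@[x,yu],.06] for x in xs]).astype(np.float32) for yu in(.015,.03,.06,.075)]
print([(int(round(x*1000)),int(v)) for x,v in zip(xs,np.mean([cv2.remap(g,k[:,:1],k[:,1:],cv2.INTER_LINEAR)[:,0] for k in q],0))])
E
```

```text
[0.5698093  0.23766386 0.21982846] 27.525 [ 0.4 -0.1  0.8]
start (array([ 592.5, -106.3]), array([26.1, 25. ]), 89.3)
start (array([ 592.8, -106.3]), array([26.1, 24.5]), 89.3)
stop (array([ 583.4, -152.2]), array([13.1, 13.7]), 43.7)
stop (array([ 583.5, -152.1]), array([12.7, 13.7]), 43.7)
pack (array([ 651.1, -132.9]), array([44.1, 59.1]), 79.0)
large [419.9 252.3]
large [419.6 252. ]
tin mean diff 21.8
bottle mean diff 7.8
roll mean diff 15.7
[(-96, 148), (-93, 148), (-90, 170), (-87, 225), (-84, 223), (-81, 216), (-78, 227), (-75, 223), (-72, 183), (-69, 154), (-66, 219), (-63, 228), (-60, 227)]
```

```bash
python3 - <<'E'
from h import *
f=lambda im:(im.max(2)>165)&(im.max(2)-im.min(2)<60)
for n in("t0","t7"):
    i=load(n)
    for nm,roi,z in(("roll",(462,163,514,220),.234),("tin",(168,288,204,324),.032)):
        c=ctr(i,f,roi);print(n,nm,wrect("top",c,z)[:2])
print(finish_job())
E
```

```text
t0 roll (array([ 643.4, -250.9]), array([84.7, 89.4]))Traceback (most recent call last):
  File "<stdin>", line 6, in <module>
  File "h.py", line 25, in wrect
    P=np.array([onz(n,p,z)[:2] for p in c]); r=cv2.minAreaRect((P*1000).astype(np.float32)); return np.round(r[0],1),np.round(r[1],1),round(r[2],1)
                ~~~^^^^^^^
  File "h.py", line 10, in onz
    o,d=ray(n,p); return o+d*(z-o[2])/d[2]
        ~~~^^^^^
  File "h.py", line 7, in ray
    K,k,Rm,t=cam(n); u=cv2.undistortPoints(np.array([[p]],float),K,np.array([k,0,0,0,0.]))[0,0]
             ~~~^^^
  File "h.py", line 5, in cam
    c=calibration(n); return np.array(c["camera_matrix"]),c["k1"],cv2.Rodrigues(np.array(c["rvec"],float))[0],np.array(c["tvec"],float).ravel()
ValueError: time passes only in moves, steps and waits
```

```bash
python3 - <<'E'
from h import *
f=lambda im:(im.max(2)>165)&(im.max(2)-im.min(2)<60)
for n in("t0","t7"):
    i=load(n)
    for nm,roi in(("roll",(462,163,514,220)),("tin",(168,288,204,324))): 
        c=ctr(i,f,roi);print(n,nm,c.min(0),c.max(0))
print(finish_job())
E
```

```text
t0 roll [464.875 166.625] [508.625 213.125]
t0 tin [172.125 293.625] [195.375 317.875]
t7 roll [464.625 166.625] [508.875 213.625]
t7 tin [172.125 293.875] [195.625 317.375]
the job is handed in; nothing more can be done
None
```

I handed the job in at about 27.5 s of the 69 s allowed, with no verdict returned; by my measurements the pack is seated in the socket, the small block lies face up in the shut drawer, the start button was pressed to its stop and let go, and the stop button, large block, ink tin and paper roll have not moved (I did not measure the dropper bottle's position).

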